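# Make up the turning kit and the decorating kit

## Task

Make up the two class kits in their cut-out wooden trays from the stock lying round them. The turning kit, in the tray with the long groove, gets the wooden rib flat in its pocket and the loop tool in the groove; the decorating kit, in the tray with the round well, gets the smaller, rubber rib flat in its pocket, the white cup of dry underglaze upright in the round well and the block stamp upright in the square well. Leave the pinch pot and the round cutter where they stand.

Things in the scene. Friction and masses are not known exactly. Their poses are not given: they have to be found in the camera images.
- turning_tray: Fixed wooden kit tray 138 (x) x 220 (y) mm, z up, origin centre of underside; top 13 mm, recess floors 5 mm above the table. Upright-walled rib pocket 64 (x) x 112 (y) mm centred at x=-25, y=0 mm; groove 38 (x) x 196 (y) mm centred at x=+38, y=0; 12 mm divider between. Finger slot at floor level, y=-30 to +30 mm, runs right across the tray in x, through divider and both sides.
- decorating_tray: Fixed wooden kit tray 156 (x) x 220 (y) mm, z up, origin centre of underside; top 13 mm, recess floors 5 mm above the table, walls upright. Rib pocket 58 (x) x 102 (y) mm centred at x=-37, y=0 mm; round well 62 mm across at x=+35, y=-52; square well 42 x 42 mm at x=+35, y=+52. Finger slot at floor level, y=-22 to +22 mm, from the edge x=-78 to x=+14 across the rib pocket.
- wooden_rib: Brown wooden kidney-shaped potter's rib lying flat, 48 (x) x 96 (y) x 8 (z) mm, the larger of the two ribs; origin: centre of its underside, y along its length. May go into its pocket either way round.
- rubber_rib: Red rubber kidney-shaped rib lying flat, 43 (x) x 86 (y) x 8 (z) mm, the smaller of the two; origin: centre of its underside, y along its length. May go into its pocket either way round.
- loop_tool: Loop trimming tool lying flat, 180 mm long (y), wooden handle 12 mm wide (x) and 13 mm thick, wire loop 25 mm wide at its -y end; the handle reaches from y = -40 to +90 mm; weight 30 g. Origin: middle of the 180 mm length, at the underside. May lie in the groove either way round.
- stamp: Hand stamp standing upright, a square block of brown wood 26 x 26 x 52 mm; origin: centre of its underside, x and y square to its sides, z up.
- cup: Small white tapered cup with a hard dry cake of orange underglaze in it, standing upright, 58 mm high, about 44 mm across at the foot and 59 mm at the rim; origin: centre of its underside, z up.
- pinch_pot: Bystander: soft brown clay pinch pot, about 82 mm across and 49 mm high; origin: centre of its underside. To be left alone.
- cutter: Bystander: round metal cutter ring, 72 mm across and 28 mm high; origin: centre of its underside. To be left alone.
There are look-alikes about, which are no part of the job. Several things have the shape of the stamp; the one meant has the colours described above.

How it is judged:
By the outcome, as a careful person would: the job done as asked, in the order asked, and still so for the second after the job is handed in, with the robot touching nothing.
It also fails if it takes over 131 s, if anything falls off the work surface, if the arm or the gripper's body presses on something with over 40 N, if the wrist force passes 120 N, or if a joint passes its speed limit or range.

## Robot

A 6-joint arm with a two-finger parallel gripper is mounted at the origin on a cart in front of the work surface, level with it; the furniture and walls round the work are solid. World frame = base frame: x ahead of the robot, y to its left, z up, the work surface at z = 0. Lengths are in m, angles in rad, forces in N, time in s.
With the tool pointing down it reaches from about 0.4 to 0.925 m from the base axis. Payload 12.5 kg.
Tool frame: the origin (TCP) lies midway between the tips of the shut fingers; the grasp point (between the pads) lies 19 mm behind it; z points along the fingers, y is the line along which they close (so a half turn about z gives the same grasp; the last joint's range is limited). The gripper opens to 95 mm and grips with 3 to 60 N. Pads are 20 mm wide; open, the fingers measure 119 mm over their backs; the gripper's body (75 mm by 180 mm) begins 59 mm behind the grasp point.
Start: joints at [1.047, 0.491, 1.559, -0, 1.092, -0.106], TCP at [0.254, 0.571, 0.215] pointing down, gripper open.
Joint ranges: [-3.1, 3.1], [-0.84, 2.19], [0.05, 2.79], [-1.13, 4.28], [0.06, 2.93], [-2.69, 2.69]. Speed limits (rad/s): [2.22, 2.22, 2.79, 3.14, 3.14, 3.14].

## Interface

Orientations are given as a 3x3 rotation matrix whose columns are the frame's x, y, z axes.
In Python, from plant import bot, vision gives the robot as it stands. The module is installed in compiled form; this text tells all that it offers.
- The arm moves only by the tool drive_tool, never from a script. Its argument "rows" is a list of rows, each a list of 2 entries, a list of its own where there are three numbers: the shift along the tool's x, y, z in cm, then the turn about the tool's z in degrees. A call has exactly 10 rows; each row shifts and turns the commanded pose from where the row before left it, along the tool's axes as they then stand; what a row does not reach is not made up. A row lasts 1/10 s, in which the tool goes at most 50 mm and 8.59 degrees, less where a joint would pass 70% of its speed; a pose out of reach is approached as far as the arm can. A call with a gripper value outside its range is refused whole. "gripper" is the closure, from -1 (fully open) to 1 (shut), set as the call begins (left out, the last holds). The fingers move at their own pace and stop on an object; the grip force is fixed at half the most. Time passes only in rows, so rows that do not move let the fingers close, or fill a call up. It gives the time, the measured TCP pose, the force, the opening and the grip force at its end, in the units of the state.
- bot.read_state(): the state, without advancing time (a new reading comes with each control period).
- vision.read_camera(name): name is "scene" or "top"; returns a dict with "img" (420x560x3 uint8, blue, green, red), "vfov" (degrees; the focal length in pixels is half the picture's height over the tangent of half this angle, whatever the lens; pixels are square), "cx", "cy" (the principal point, pixels), "extrinsics" (4x4, takes a point from world to camera coordinates). Camera axes: x right, y up, looking along -z (the intrinsics and any distortion apply to the point x, -y, -z); pixel columns grow to the right and rows downward; lengths in m; the calibration is good to about 2 mm. A picture is of the moment at which its call begins. There is no depth.
- bot.close_job(): hands the job in; it is judged then, once.
The state is a dict: "t": time; "qpos": joint angles; "joint_velocities": joint speeds; "joint_torque": joint torques, N m; "ee_pos": TCP position; "orientation": TCP orientation; "ft_force": force on the tool from outside, world axes, zero at the start; "ft_torque": the same for the moment, N m; "opening": finger opening in m; "grasp_force": force on a finger pad.
Only numpy, scipy, OpenCV 4.12 (cv2) and the standard library are available. Lean on these libraries where they do the work, as an engineer would, in place of code of your own. Each camera call takes 0.05 s, during which the arm holds its last target. There are 200 camera calls.

## Working session

There is one attempt and no reset: what is moved stays moved. The work goes in short steps, Python scripts to look and compute and a tool call to move; the robot and the scene stay as the last step left them, time stands still between calls to the robot, and variables do not carry over. Pictures are saved under pics/ and viewed, at most 14 in all, crops included, and the job is handed in when it is done.

Besides the shell and the picture viewer there is one more tool, called by a JSON object that holds its "api" and its "payload". drive_tool: Moves the arm, as the interface text tells. Its arguments: {"type":"object","properties":{"rows":{"type":"array","items":{"type":"array"}},"gripper":{"type":"number"}},"required":["rows"]}

```bash
mkdir -p pics; ls; python3 - <<'E'
from plant import bot, vision
import cv2,numpy as np
np.set_printoptions(precision=4,suppress=True)
for n in("scene","top"):
    d=vision.read_camera(n); cv2.imwrite(f"pics/{n}0.png",d["img"]); print({k:v for k,v in d.items() if k!="img"})
s=bot.read_state();print(s)
E
```

```text
pics
{'vfov': 52.7874626308287, 'cx': 282.1851689413302, 'cy': 205.60550460293632, 'extrinsics': array([[ 0.8353, -0.5496, -0.0132, -0.4547],
       [ 0.3419,  0.5005,  0.7953, -0.2267],
       [-0.4305, -0.6689,  0.606 , -0.7247],
       [ 0.    ,  0.    ,  0.    ,  1.    ]])}
{'vfov': 44.30593831976437, 'cx': 282.3583894147272, 'cy': 209.78622614762273, 'extrinsics': array([[-0.0203, -0.9998, -0.0018, -0.0077],
       [ 0.9869, -0.0203,  0.1601, -0.5689],
       [-0.1601,  0.0014,  0.9871, -1.1657],
       [ 0.    ,  0.    ,  0.    ,  1.    ]])}
{'t': 0.1, 'qpos': array([ 1.0474,  0.4915,  1.5594,  0.    ,  1.0917, -0.1056]), 'joint_velocities': array([ 0.0006, -0.0029, -0.    , -0.0019,  0.0005,  0.0001]), 'joint_torque': array([  0.0025, -61.3623, -25.8608,   0.0694,   0.0469,  -0.0001]), 'ee_pos': array([0.2535, 0.5711, 0.2141]), 'orientation': array([[-0.914 ,  0.4057, -0.0005],
       [ 0.4057,  0.914 , -0.0009],
       [ 0.0001, -0.001 , -1.    ]]), 'ft_force': array([-0.3656, -0.3637, -0.2918]), 'ft_torque': array([-0.0127, -0.0254, -0.0157]), 'grasp_force': 0.0, 'opening': 0.09530017956967946}
```

View pics/scene0.png

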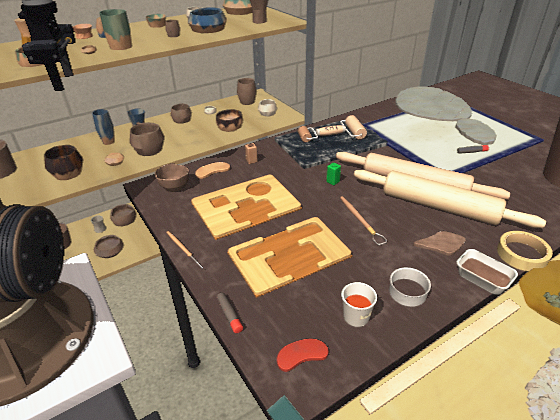

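View pics/top0.png

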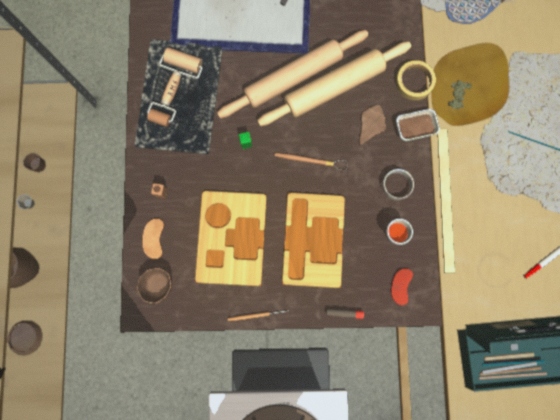

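The scene view shows the brown stamp at (252,153), with a green look-alike at (334,173). The wooden rib is at (212,170), the loop tool at (364,220), the cup at (358,303) and the rubber rib at (302,353). In the top view the decorating tray is at (232,238) and the turning tray at (315,240). The stamp is at (157,189), the wooden rib at (153,238), the loop tool at (275–345,158), the cup at (400,231) and the rubber rib at (402,287).

```bash
cat > h.py <<'E'
import cv2,numpy as np
np.set_printoptions(precision=4,suppress=True)
def K(d): return 210/np.tan(np.radians(d["vfov"]/2))
def proj(d,P):
    P=np.atleast_2d(P); E=d["extrinsics"]; c=P@E[:3,:3].T+E[:3,3]
    return np.c_[d["cx"]+K(d)*c[:,0]/-c[:,2], d["cy"]-K(d)*c[:,1]/-c[:,2]]
def ray(d,uv):
    E=d["extrinsics"]; v=np.array([(uv[0]-d["cx"])/K(d),-(uv[1]-d["cy"])/K(d),-1])
    R=E[:3,:3]; r=R.T@v; return -R.T@E[:3,3], r/np.linalg.norm(r)
def plane(d,uv,z):
    o,r=ray(d,uv); return o+r*(z-o[2])/r[2]
def tri(a,ua,b,ub):
    oa,ra=ray(a,ua); ob,rb=ray(b,ub)
    s=np.linalg.lstsq(np.c_[ra,-rb],ob-oa,rcond=None)[0]
    p,q=oa+s[0]*ra,ob+s[1]*rb
    return (p+q)/2,np.linalg.norm(p-q)*1000
def flood(img,seed,tol):
    m=np.zeros((422,562),np.uint8)
    cv2.floodFill(img.copy(),m,seed,0,(tol,)*3,(tol,)*3,4|cv2.FLOODFILL_MASK_ONLY|cv2.FLOODFILL_FIXED_RANGE|(255<<8))
    return m[1:-1,1:-1]
E
cat > m1.py <<'E'
from h import *
from plant import vision
import pickle
S,T=vision.read_camera("scene"),vision.read_camera("top")
pickle.dump((S,T),open("v0.pkl","wb"))
seeds=dict(wrib=((212,171),(152,240),45),rrib=((302,352),(402,288),60),stamp=((252,153),(157,189),45),handle=((354,209),(295,157),50),paint=((358,303),(398,232),60),tray1=((240,272),(290,280),50),tray2=((205,221),(207,280),50))
ov=[S["img"].copy(),T["img"].copy()]
for n,(a,b,t) in seeds.items():
    C=[];A=[]
    for i,(d,s) in enumerate(((S,a),(T,b))):
        m=flood(d["img"],s,t); c=max(cv2.findContours(m,0,1)[0],key=cv2.contourArea)
        cv2.drawContours(ov[i],[c],-1,(255,0,255),1)
        M=cv2.moments(m,True);C.append((M["m10"]/M["m00"],M["m01"]/M["m00"]));A.append(c)
    p,e=tri(S,C[0],T,C[1]); print(n,C[1],"p",p,"gap mm",round(e,1),[int(cv2.contourArea(c)) for c in A], "rect top",cv2.minAreaRect(A[1]))
a=cv2.resize(ov[0][120:390,110:450],None,fx=2.2,fy=2.2,interpolation=2);cv2.imwrite("pics/ovS.png",a)
a=cv2.resize(ov[1][130:330,125:425],None,fx=2.6,fy=2.6,interpolation=2);cv2.imwrite("pics/ovT.png",a)
E
python3 m1.py
```

```text
wrib (152.3781094527363, 238.37479270315092) p [0.511  0.2951 0.0059] gap mm 1.8 [231, 556] rect top ((152.2044677734375, 238.38816833496094), (18.745012283325195, 37.29018020629883), 2.290609836578369)
rrib (401.2313432835821, 286.03171641791045) p [ 0.3859 -0.2971  0.0053] gap mm 1.0 [984, 492] rect top ((401.03350830078125, 286.0256652832031), (17.75165557861328, 36.06985092163086), 10.885526657104492)
stamp (250.49582847519108, 184.93601502785336) p [0.5622 0.065  0.1558] gap mm 93.0 [140, 117986] rect top ((224.5, 209.5), (419.0, 449.0), 90.0)
handle (304.6135265700483, 159.04830917874395) p [ 0.6997 -0.0765  0.0082] gap mm 0.8 [127, 147] rect top ((304.0, 159.0), (58.85483932495117, 3.945575714111328), 9.462322235107422)
paint (396.835, 230.14) p [ 0.5152 -0.2867  0.0369] gap mm 2.1 [202, 176] rect top ((397.1923522949219, 230.03851318359375), (14.512063026428223, 16.496618270874023), 82.87498474121094)
tray1 (315.0048582995951, 272.6) p [ 0.4661 -0.123   0.043 ] gap mm 110.2 [63822, 1114] rect top ((312.0992126464844, 268.9124755859375), (58.07418441772461, 33.37238311767578), 3.5763344764709473)
tray2 (229.20336311087758, 239.59458749343142) p [0.5032 0.1109 0.0047] gap mm 4.4 [2715, 4417] rect top ((230.5508270263672, 238.00311279296875), (65.18406677246094, 91.72620391845703), 3.5035314559936523)
```

View pics/ovS.png

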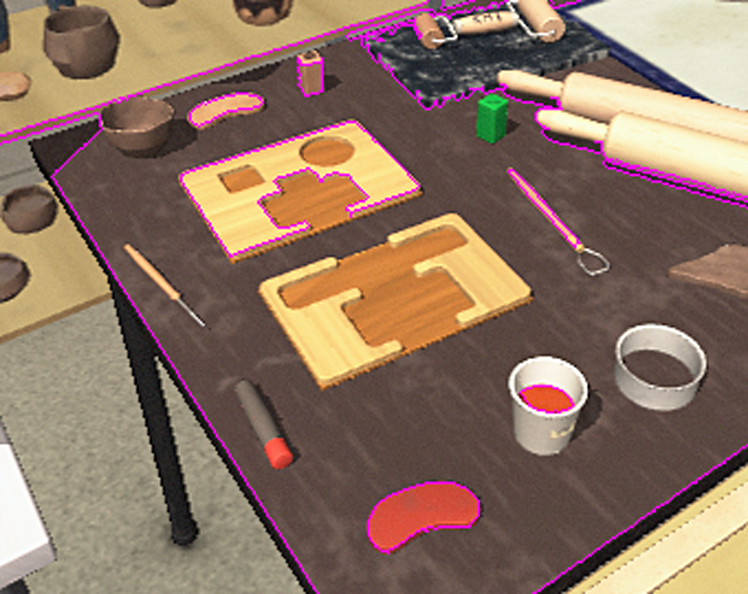

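View pics/ovT.png

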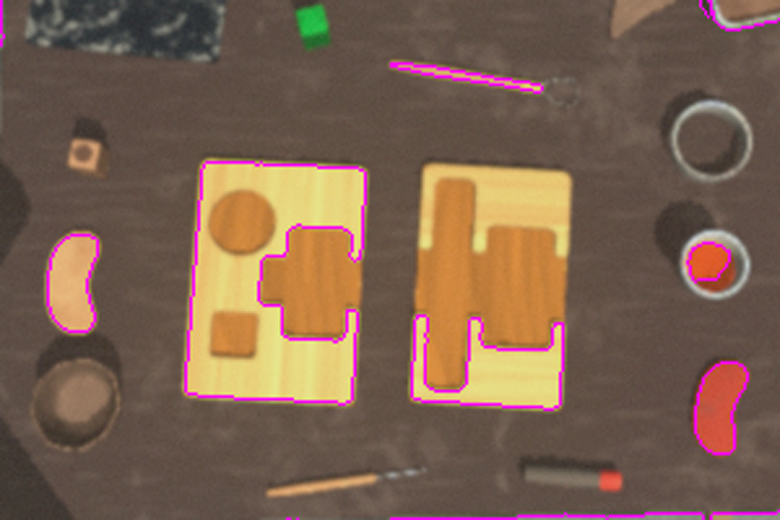

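The flood masks fit both ribs, the loop tool's handle and the paint. The masks for the trays and the stamp leaked, so next I'll use brightness masks in boxes: tray corners, stamp, cup rim, tool ends and the rib outlines.

```bash
cat > m2.py <<'E'
from h import *
import pickle
S,T=pickle.load(open("v0.pkl","rb"))
for d in(S,T): print("cam",ray(d,(280,210))[0])
def blob(d,box,f):
    x0,y0,x1,y1=box; m=np.zeros((420,560),np.uint8)
    m[y0:y1,x0:x1]=f(d["img"])[y0:y1,x0:x1]*255
    return max(cv2.findContours(m,0,1)[0],key=cv2.contourArea)
V=lambda t:(lambda im:im.max(2)>t)
yel=lambda im:(im[...,2]>140)&(im[...,2].astype(int)-im[...,0]>60)
for n,bs,bt in(("turn",(222,212,360,300),(278,186,352,294)),("deco",(186,172,306,242),(190,186,272,294))):
    q=[]
    for d,b in((S,bs),(T,bt)):
        h=cv2.convexHull(blob(d,b,yel)); q.append(cv2.approxPolyN(h,4,ensure_convex=True).reshape(-1,2).astype(float))
    q[0]=q[0]+.0; W=[plane(T,u,.013) for u in q[1]]
    for u,w in zip(q[1],W):
        ps=proj(S,w)[0]; k=np.argmin(((q[0]-ps)**2).sum(1)); print(n,u,q[0][k],"tri",*tri(S,q[0][k],T,u),"plane13",w[:2])
    W=np.array(W); c=W.mean(0); print("  centre",c[:2],"sides",[round(np.linalg.norm(W[i]-W[i-1])*1000) for i in range(4)])
    r=cv2.minAreaRect(blob(T,bt,yel)); bx=np.array([plane(T,u,.013) for u in cv2.boxPoints(r)]); e=bx-np.roll(bx,1,0); L=e[np.argmax(np.linalg.norm(e,axis=1))]
    print("  rect centre",bx.mean(0)[:2],"long axis deg",np.degrees(np.arctan2(L[1],L[0])))
def pts(c,z): return np.array([plane(T,u,z)[:2] for u in c.reshape(-1,2)])*1000
for n,s,z in(("wrib",((152,240),45),.008),("rrib",((402,288),60),.008),("handle",((295,157),50),.013)):
    c=max(cv2.findContours(flood(T["img"],*s),0,1)[0],key=cv2.contourArea)
    r=cv2.minAreaRect(pts(c,z).astype(np.float32)); print(n,r,cv2.boxPoints(r).tolist())
for n,bs,bt,zt in(("stamp",(240,138,262,166),(148,178,168,200),.052),("cup",(336,278,382,330),(384,216,416,248),.058)):
    cs,ct=blob(S,bs,V(110)),blob(T,bt,V(120))
    print(n,"scene bbox",cv2.boundingRect(cs),"top bbox",cv2.boundingRect(ct))
    r=cv2.minAreaRect(pts(ct,zt).astype(np.float32));print("  on top plane",r, cv2.minEnclosingCircle(pts(ct,zt).astype(np.float32)))
    c=np.array([*r[0],zt*1000])/1000; print("  projects in scene",proj(S,c),proj(S,c*[1,1,0]))
E
python3 m2.py
```

```text
cam [ 0.1453 -0.6212  0.6135]
cam [ 0.3747 -0.0176  1.2417]
turn [345. 195.] [355. 255.] tri [ 0.609  -0.1731  0.0047] 0.6464525318449539 plane13 [ 0.6071 -0.1719]
turn [341. 288.] [256. 297.] tri [ 0.3846 -0.1546  0.004 ] 0.06437208981049271 plane13 [ 0.3845 -0.1536]
turn [281. 284.] [225. 249.] tri [ 0.3956 -0.012   0.0092] 2.675079310625411 plane13 [ 0.3967 -0.0126]
turn [287. 192.] [316. 216.] tri [ 0.6173 -0.0311  0.0096] 1.792419693635229 plane13 [ 0.6174 -0.0315]
  centre [ 0.5014 -0.0924] sides [141, 223, 142, 221]
  rect centre [ 0.5009 -0.0932] long axis deg -4.5469840183103045
deco [266. 194.] [304. 207.] tri [0.6168 0.019  0.0034] 3.1823778336724984 plane13 [0.6135 0.0195]
deco [261. 286.] [215. 239.] tri [0.3933 0.0351 0.003 ] 0.21844352707786074 plane13 [0.393  0.0347]
deco [194. 283.] [188. 199.] tri [0.4018 0.1935 0.0108] 3.1362564476877273 plane13 [0.4032 0.1927]
deco [201. 190.] [270. 173.] tri [0.6255 0.1782 0.0115] 3.2241557494261133 plane13 [0.6267 0.1772]
  centre [0.5091 0.106 ] sides [158, 221, 158, 224]
  rect centre [0.5095 0.1064] long axis deg -2.900666313
[... 716 characters left out ...]
453125], [717.5891723632812, -4.9641571044921875], [707.8007202148438, -3.0714569091796875]]
stamp scene bbox (240, 138, 20, 26) top bbox (151, 183, 13, 14)
  on top plane ((621.88720703125, 274.812255859375), (28.961122512817383, 29.365053176879883), 79.22001647949219) ((621.3839721679688, 275.0724792480469), 18.228260040283203)
  projects in scene [[250.0428 144.6598]] [[251.1515 161.1713]]
cup scene bbox (341, 282, 36, 45) top bbox (387, 218, 27, 27)
  on top plane ((511.5646057128906, -289.7392272949219), (60.481178283691406, 60.40350341796875), 88.82262420654297) ((511.3489990234375, -288.4863586425781), 31.847999572753906)
  projects in scene [[359.6758 294.6474]] [[356.4818 316.4682]]
```

```bash
cat > go.py <<'E'
# usage: go.py x y z yangle(deg, direction of tool y) -> shift in tool axes after the turn
import sys; from h import *; from plant import bot
s=bot.read_state(); x,y,z,a=map(float,sys.argv[1:5]); R=s["orientation"]; p=s["ee_pos"]
a0=np.degrees(np.arctan2(R[1,1],R[0,1])); da=(a-a0+180)%360-180
if len(sys.argv)<6: da=(da+90)%180-90   # half turn is the same grasp
t=np.radians(a0+da); d=np.array([x,y,z])-p
ty=np.array([np.cos(t),np.sin(t)]); tx=np.array([-ty[1],ty[0]])
print("t",round(s["t"],2),"at",p,"yang",round(a0,2),"| turn",round(-da,2),"then cm x %.2f y %.2f z %.2f"%(100*d[:2]@tx,100*d[:2]@ty,-100*d[2]),"open",round(s["opening"],4),"F",s["ft_force"],"q1,q6",np.degrees(s["qpos"][[0,5]]).round())
E
python3 go.py .5116 .2985 .10 88.7
```

```text
t 0.2 at [0.2535 0.5711 0.2143] yang 66.06 | turn -22.64 then cm x -26.42 y -26.67 z 11.43 open 0.0952 F [-0.5877 -0.43    0.0605] q1,q6 [60. -6.]
```

{"api": "drive_tool", "payload": {"rows": [[[0, 0, 2], -7.5], [[0, 0, 2], -7.5], [[0, 0, 2], -7.6], [[-3.2, -3.2, 0.8], 0], [[-3.2, -3.2, 0.8], 0], [[-3.2, -3.2, 0.8], 0], [[-3.2, -3.2, 0.8], 0], [[-3.2, -3.2, 0.8], 0], [[-3.2, -3.2, 0.8], 0], [[-3.2, -3.2, 0.8], 0]], "gripper": -1}}

```text
t: 1.2
ee_pos: [0.4734, 0.3406, 0.0983]
orientation: [[-1.0, 0.023, 0.0], [0.023, 1.0, 0.0], [-0.0, 0.0, -1.0]]
ft_force: [0.1, 0.5, 0.3]
opening: 0.0946
grasp_force: 0.0
```

```bash
python3 go.py .5116 .2985 .003 88.7
```

```text
t 1.2 at [0.4734 0.3406 0.0983] yang 88.67 | turn -0.03 then cm x -3.92 y -4.12 z 9.53 open 0.0946 F [0.0892 0.5142 0.312 ] q1,q6 [ 29. -59.]
```

{"api": "drive_tool", "payload": {"rows": [[[-1.9, -2, 1], 0], [[-1.6, -1.7, 1.5], 0], [[-0.4, -0.4, 2], 0], [[0, 0, 2], 0], [[0, 0, 1.5], 0], [[0, 0, 1], 0], [[0, 0, 0.4], 0], [[0, 0, 0], 0], [[0, 0, 0], 0], [[0, 0, 0], 0]]}}

```text
t: 2.2
ee_pos: [0.5106, 0.3005, 0.0054]
orientation: [[-1.0, 0.023, 0.001], [0.023, 1.0, 0.001], [-0.001, 0.001, -1.0]]
ft_force: [0.6, 0.3, -0.2]
opening: 0.0948
grasp_force: 0.0
```

```bash
python3 go.py .5116 .2985 .003 88.7; python3 -c "
from plant import vision;import cv2
a=vision.read_camera('top')['img'][150:310,120:240];b=vision.read_camera('scene')['img'][110:230,150:310]
cv2.imwrite('pics/g1.png',cv2.hconcat([cv2.resize(a,(360,480),interpolation=2),cv2.resize(b,(440,480),interpolation=2)]))"
```

```text
t 2.2 at [0.5106 0.3005 0.0054] yang 88.67 | turn -0.03 then cm x -0.10 y -0.19 z 0.24 open 0.0948 F [ 0.5502  0.3232 -0.1555] q1,q6 [ 24. -65.]
```

View pics/g1.png

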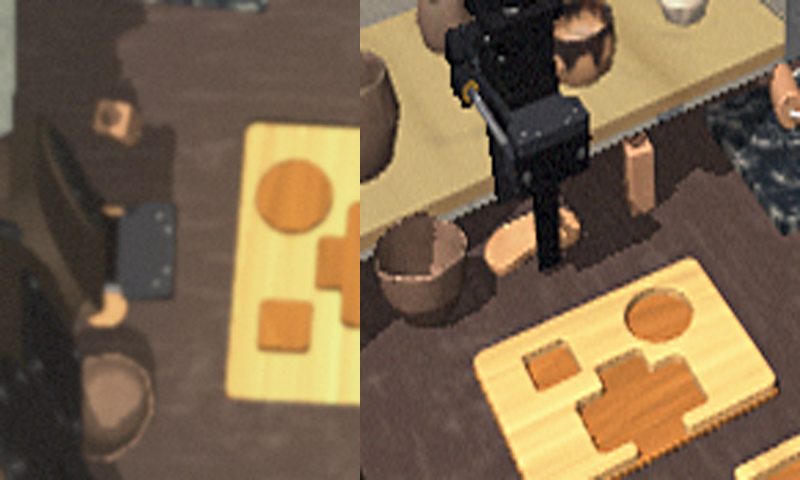

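The open fingers straddle the wooden rib (left panel, about (110,255)) and are clear of the pot and stamp, so I'll close the gripper.

{"api": "drive_tool", "payload": {"rows": [[[-0.1, 0, 0.2], 0], [[0, 0, 0], 0], [[0, 0, 0], 0], [[0, 0, 0], 0], [[0, 0, 0], 0], [[0, 0, 0], 0], [[0, 0, 0], 0], [[0, 0, 0], 0], [[0, 0, 0], 0], [[0, 0, 0], 0]], "gripper": 1}}

```text
t: 3.3
ee_pos: [0.5113, 0.3002, 0.0026]
orientation: [[-1.0, 0.023, 0.0], [0.023, 1.0, 0.0], [-0.0, 0.0, -1.0]]
ft_force: [-0.2, -0.7, -0.1]
opening: 0.0469
grasp_force: 29.9
```

```bash
python3 go.py .499 -.1179 .10 85.3
```

```text
t 3.3 at [0.5113 0.3002 0.0026] yang 88.66 | turn 3.36 then cm x -2.20 y -41.77 z -9.74 open 0.0469 F [-0.1832 -0.7418 -0.0613] q1,q6 [ 24. -65.]
```

{"api": "drive_tool", "payload": {"rows": [[[0, 0, -1], 0], [[0, 0, -2], 0], [[0, 0, -2], 3.4], [[-0.1, -2, -1], 0], [[-0.3, -4.5, 0], 0], [[-0.3, -4.6, 0], 0], [[-0.3, -4.6, 0], 0], [[-0.3, -4.6, 0], 0], [[-0.3, -4.6, 0], 0], [[-0.3, -4.6, 0], 0]]}}

```text
t: 4.3
ee_pos: [0.5058, 0.0029, 0.0634]
orientation: [[-0.997, 0.082, 0.001], [0.082, 0.997, -0.0], [-0.001, 0.0, -1.0]]
ft_force: [1.0, -0.2, -0.1]
opening: 0.0468
grasp_force: 29.9
```

```bash
python3 go.py .499 -.1179 .0085 85.3
```

```text
t 4.3 at [0.5058 0.0029 0.0634] yang 85.27 | turn -0.03 then cm x -0.31 y -12.09 z 5.49 open 0.0468 F [ 1.044  -0.1998 -0.1271] q1,q6 [ -7. -92.]
```

{"api": "drive_tool", "payload": {"rows": [[[-0.1, -4, 0], 0], [[-0.1, -4, 0], 0], [[-0.1, -2.5, 0], 0], [[0, -1.4, 0], 0], [[0, 0, 1.5], 0], [[0, 0, 1], 0], [[0, 0, 0.5], 0], [[0, 0, 0], 0], [[0, 0, 0], 0], [[0, 0, 0], 0]]}}

```text
t: 5.3
ee_pos: [0.4993, -0.1139, 0.033]
orientation: [[-0.997, 0.082, 0.001], [0.082, 0.997, -0.0], [-0.001, -0.0, -1.0]]
ft_force: [0.4, -0.6, 0.8]
opening: 0.0466
grasp_force: 29.9
```

```bash
python3 go.py .499 -.1179 .008 85.3; cat > shot.py <<'E'
# shot.py name tx0 ty0 tx1 ty1 sx0 sy0 sx1 sy1
import sys,cv2;from plant import vision
a=list(map(int,sys.argv[2:]));o=[]
for n,b in(("top",a[:4]),("scene",a[4:])):
    if len(b)<4: continue
    c=vision.read_camera(n)["img"][b[1]:b[3],b[0]:b[2]];f=min(400/c.shape[1],580/c.shape[0])
    c=cv2.resize(c,None,fx=f,fy=f,interpolation=2);o.append(cv2.copyMakeBorder(c,0,590-c.shape[0],0,400-c.shape[1],0))
cv2.imwrite(f"pics/{sys.argv[1]}.png",cv2.hconcat(o))
E
python3 shot.py h1 270 180 370 300 210 190 370 320
```

```text
t 5.3 at [ 0.4993 -0.1139  0.033 ] yang 85.3 | turn -0.0 then cm x -0.00 y -0.40 z 2.50 open 0.0466 F [ 0.4244 -0.6171  0.7687] q1,q6 [ -20. -106.]
```

View pics/h1.png

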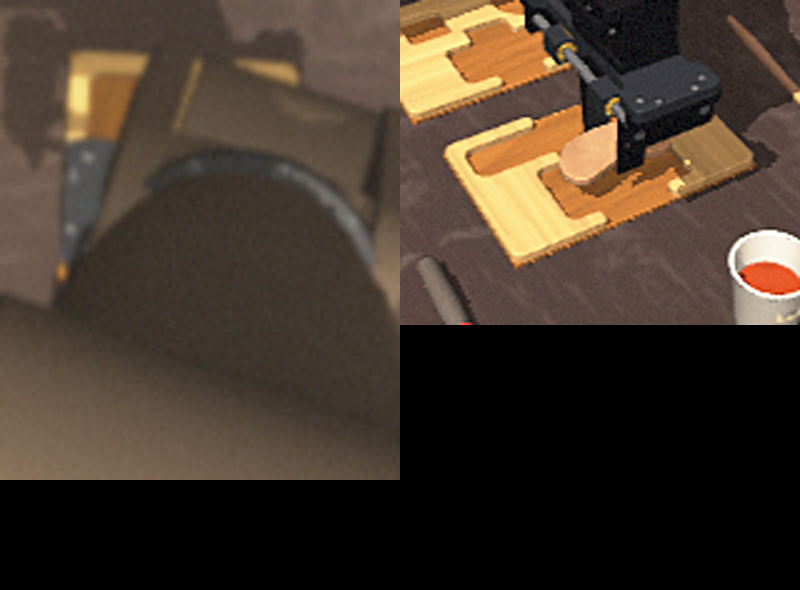

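The held rib hovers over the pocket (right panel, about (590,160)) and the fingers are in line with the slot, so I'll lower it and release.

{"api": "drive_tool", "payload": {"rows": [[[0, -0.4, 0], 0], [[0, 0, 0.8], 0], [[0, 0, 0.7], 0], [[0, 0, 0.5], 0], [[0, 0, 0.3], 0], [[0, 0, 0.2], 0], [[0, 0, 0], 0], [[0, 0, 0], 0], [[0, 0, 0], 0], [[0, 0, 0], 0]]}}

```text
t: 6.4
ee_pos: [0.4988, -0.1182, 0.0076]
orientation: [[-0.997, 0.083, 0.0], [0.083, 0.997, 0.0], [-0.0, 0.0, -1.0]]
ft_force: [-0.1, -1.0, 0.2]
opening: 0.0466
grasp_force: 29.9
```

{"api": "drive_tool", "payload": {"rows": [[[0, 0, 0], 0], [[0, 0, 0], 0], [[0, 0, 0], 0], [[0, 0, 0], 0], [[0, 0, 0], 0], [[0, 0, -0.5], 0], [[0, 0, -1.5], 0], [[0, 0, -2], 0], [[0, 0, -2], 0], [[0, 0, -2], 0]], "gripper": -0.35}}

```text
t: 7.4
ee_pos: [0.4986, -0.1182, 0.0887]
orientation: [[-0.997, 0.083, 0.0], [0.083, 0.997, 0.0], [-0.0, 0.0, -1.0]]
ft_force: [-0.5, -0.2, 0.4]
opening: 0.0638
grasp_force: 0.0
```

```bash
python3 go.py .701 -.06 .09 -10.9; sed -n 1,1p go.py
```

```text
t 7.4 at [ 0.4986 -0.1182  0.0887] yang 85.26 | turn -83.84 then cm x -9.54 y -18.77 z -0.13 open 0.0638 F [-0.4594 -0.1788  0.412 ] q1,q6 [ -21. -106.]
# usage: go.py x y z yangle(deg, direction of tool y) -> shift in tool axes after the turn
```

{"api": "drive_tool", "payload": {"rows": [[[0, 0, 0], 8], [[0, 0, 0], 8], [[0, 0, 0], 8], [[0, 0, 0], 8], [[0, 0, 0], 8], [[0, 0, 0], 8], [[0, 0, 0], 8], [[0, 0, 0], 8], [[0, 0, 0], 8], [[0, 0, 0], 8]]}}

```text
t: 8.4
ee_pos: [0.4987, -0.1182, 0.088]
orientation: [[-0.086, 0.996, 0.0], [0.996, 0.086, 0.0], [-0.0, 0.0, -1.0]]
ft_force: [0.1, 0.2, -0.2]
opening: 0.064
grasp_force: 0.0
```

{"api": "drive_tool", "payload": {"rows": [[[0, 0, 0], 8], [[0, 0, 0], 8], [[0, 3, 0], 0.2], [[0, 4, 0], 0], [[0, 4, 0], 0], [[0, 4, 0], 0], [[0, 2, 0], 0], [[0, 0, 0], 0], [[0, 0, 0], 0], [[0, 0, 0], 0]]}}

```text
t: 9.4
ee_pos: [0.6646, -0.1501, 0.0878]
orientation: [[0.19, 0.982, -0.001], [0.982, -0.19, 0.0], [0.0, -0.001, -1.0]]
ft_force: [-0.4, 0.4, -0.4]
opening: 0.0642
grasp_force: 0.0
```

```bash
python3 go.py .6979 -.0796 .003 -10.95; python3 - <<'E'
from h import *; from plant import vision; import pickle
S0,T0=pickle.load(open("v0.pkl","rb"))
# wooden rib in pocket and pot/stamp undisturbed
T=vision.read_camera("top"); S=vision.read_camera("scene")
im=T["img"][185:300,275:360]; im2=S["img"][205:305,215:365]
cv2.imwrite("pics/r1.png",cv2.hconcat([cv2.resize(im,(400,541),interpolation=2),cv2.resize(im2,(400,541),interpolation=2)]))
E
```

```text
t 9.4 at [ 0.6646 -0.1501  0.0878] yang -10.94 | turn 0.01 then cm x 7.56 y 1.93 z 8.48 open 0.0642 F [-0.403   0.4355 -0.4484] q1,q6 [-18.  -7.]
```

View pics/r1.png

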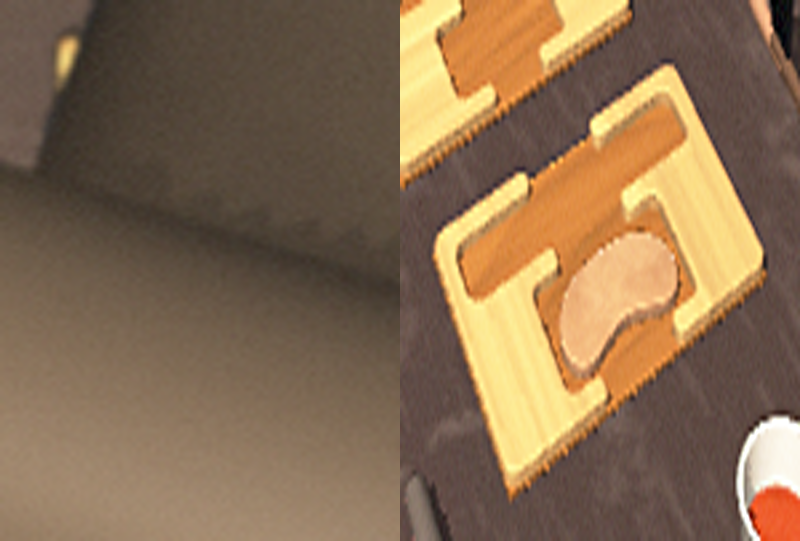

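The wooden rib lies flat inside its pocket (right panel, around (620,300)). Next is the loop tool.

{"api": "drive_tool", "payload": {"rows": [[[3, 0.9, 0], 0], [[3, 0.8, 0], 0], [[1.5, 0.2, 1], 0], [[0, 0, 2], 0], [[0, 0, 2], 0], [[0, 0, 1.2], 0], [[0, 0, 0.5], 0], [[0, 0, 0], 0], [[0, 0, 0], 0], [[0, 0, 0], 0]]}}

```text
t: 10.5
ee_pos: [0.6989, -0.0805, 0.0216]
orientation: [[0.19, 0.982, 0.001], [0.982, -0.19, -0.0], [0.0, 0.001, -1.0]]
ft_force: [0.1, -0.4, 0.2]
opening: 0.0643
grasp_force: 0.0
```

```bash
python3 go.py .6979 -.0796 .003 -10.95; python3 shot.py g2 250 110 370 200 310 170 420 270
```

```text
t 10.5 at [ 0.6989 -0.0805  0.0216] yang -10.94 | turn 0.01 then cm x 0.07 y -0.12 z 1.86 open 0.0643 F [ 0.0723 -0.4282  0.2389] q1,q6 [-12.  -1.]
```

View pics/g2.png

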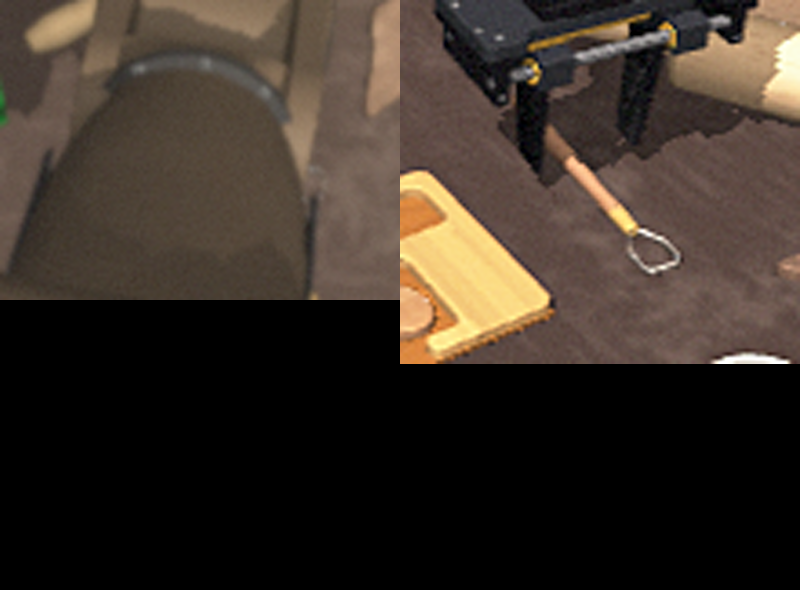

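The fingers straddle the handle (right panel, (535,150) and (635,110)) with the loop free at (655,250). I'll descend and close.

{"api": "drive_tool", "payload": {"rows": [[[0.1, -0.1, 0.8], 0], [[0, 0, 0.7], 0], [[0, 0, 0.3], 0], [[0, 0, 0], 0], [[0, 0, 0], 0], [[0, 0, 0], 0], [[0, 0, 0], 0], [[0, 0, 0], 0], [[0, 0, 0], 0], [[0, 0, 0], 0]]}}

```text
t: 11.6
ee_pos: [0.6978, -0.0792, 0.0027]
orientation: [[0.19, 0.982, 0.0], [0.982, -0.19, 0.0], [0.0, 0.0, -1.0]]
ft_force: [0.3, -1.1, 1.1]
opening: 0.0643
grasp_force: 0.0
```

{"api": "drive_tool", "payload": {"rows": [[[0, 0, 0], 0], [[0, 0, 0], 0], [[0, 0, 0], 0], [[0, 0, 0], 0], [[0, 0, 0], 0], [[0, 0, 0], 0], [[0, 0, 0], 0], [[0, 0, 0], 0], [[0, 0, 0], 0], [[0, 0, 0], 0]], "gripper": 1}}

```text
t: 12.6
ee_pos: [0.6978, -0.0791, 0.0026]
orientation: [[0.19, 0.982, 0.0], [0.982, -0.19, 0.0], [0.0, 0.0, -1.0]]
ft_force: [0.1, 1.1, -0.2]
opening: 0.0127
grasp_force: 30.0
```

{"api": "drive_tool", "payload": {"rows": [[[0, 0, -1], 0], [[0, 0, -2], 0], [[0, 0, -2], 0], [[0, 0, -2], 8.4], [[0, 0, -1], 8.4], [[0, 0, 0], 8.4], [[0, 0, 0], 8.4], [[0, 0, 0], 8.4], [[0, 0, 0], 8.4], [[0, 0, 0], 8.4]]}}

```text
t: 13.6
ee_pos: [0.6978, -0.0791, 0.0834]
orientation: [[0.94, 0.341, 0.001], [0.341, -0.94, -0.0], [0.001, 0.0, -1.0]]
ft_force: [-0.6, 0.4, -0.7]
opening: 0.0126
grasp_force: 30.0
```

```bash
python3 go.py .5161 -.0561 .05 -94.7 1; python3 shot.py g3 250 130 370 200 310 130 450 270
```

```text
t 13.6 at [ 0.6978 -0.0791  0.0834] yang -70.08 | turn 24.62 then cm x -18.30 y -0.81 z 3.34 open 0.0126 F [-0.5763  0.3575 -0.6511] q1,q6 [-12.  58.]
```

View pics/g3.png

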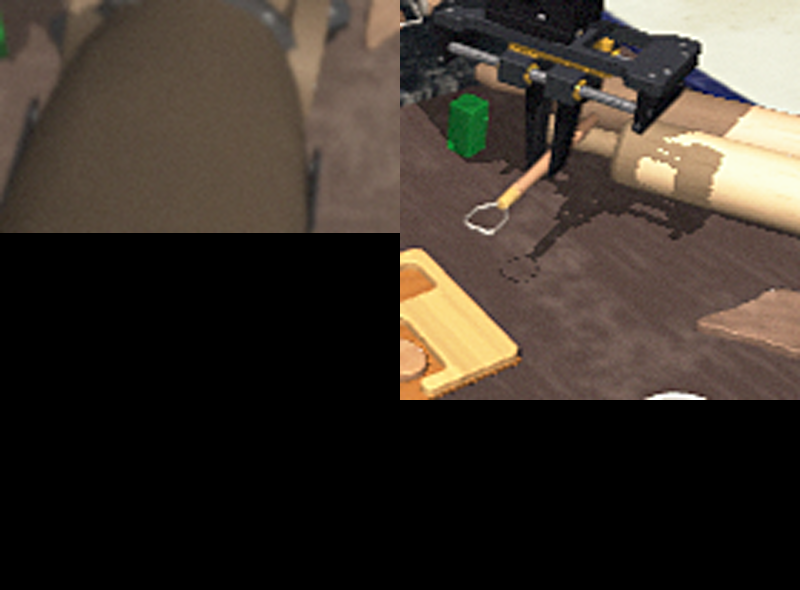

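The tool is held level, with the loop at (487,218) in the right panel. I'll turn, then carry it over the groove.

```bash
python3 -c "
from h import *;import pickle
S,T=pickle.load(open('v0.pkl','rb'));print(proj(S,[.602,-.114,.087]),'seen about 333,204.5')"
```

```text
[[336.4749 209.9151]] seen about 333,204.5
```

{"api": "drive_tool", "payload": {"rows": [[[0, 0, 0], 8.2], [[0, 0, 0], 8.2], [[0, 0, 0], 8.2], [[-3, -0.1, 0], 0], [[-4, -0.2, 0], 0], [[-4, -0.2, 0], 0], [[-4, -0.2, 0], 0], [[-3.3, -0.1, 0], 0], [[0, 0, 1.5], 0], [[0, 0, 1.5], 0]]}}

```text
t: 14.7
ee_pos: [0.5158, -0.0574, 0.0535]
orientation: [[0.997, -0.071, 0.002], [-0.071, -0.997, -0.0], [0.002, 0.0, -1.0]]
ft_force: [0.8, -0.0, -0.7]
opening: 0.0127
grasp_force: 30.0
```

{"api": "drive_tool", "payload": {"rows": [[[0, 0, 0], 0], [[0, 0, 0], 0], [[0, 0, 0], 0], [[0, 0, 0], 0], [[0, 0, 0], 0], [[0, 0, 0], 0], [[0, 0, 0], 0], [[0, 0, 0], 0], [[0, 0, 0], 0], [[0, 0, 0], 0]]}}

```text
t: 15.7
ee_pos: [0.5159, -0.0573, 0.0526]
orientation: [[0.997, -0.076, -0.0], [-0.076, -0.997, 0.0], [-0.0, -0.0, -1.0]]
ft_force: [0.6, 0.0, -0.1]
opening: 0.0134
grasp_force: 30.0
```

```bash
python3 go.py .5161 -.0561 .0082 -94.7 1; python3 shot.py h2 270 180 370 300 210 190 370 320
```

```text
t 15.7 at [ 0.5159 -0.0573  0.0526] yang -94.34 | turn 0.36 then cm x 0.01 y -0.12 z 4.44 open 0.0134 F [ 0.5839  0.0271 -0.1415] q1,q6 [-14.  81.]
```

View pics/h2.png

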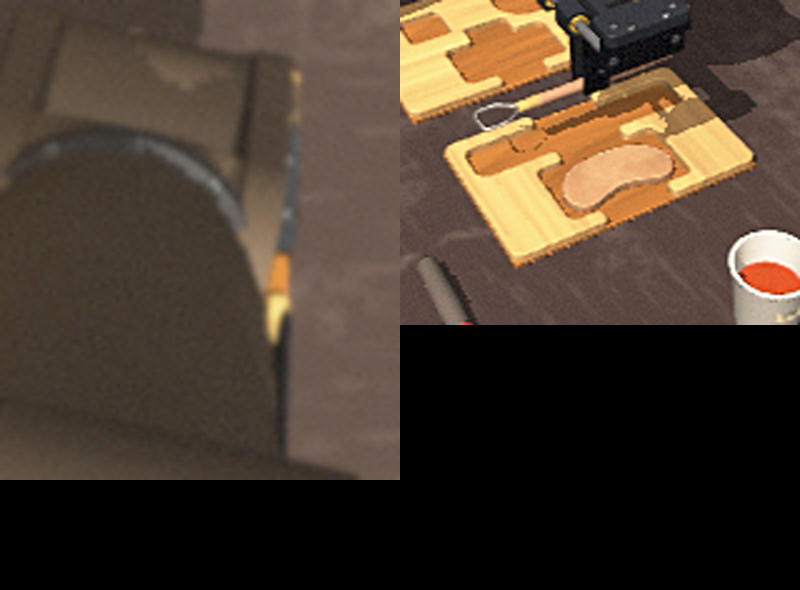

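```bash
python3 -c "
from h import *;from plant import vision;import pickle
S0,T=pickle.load(open('v0.pkl','rb'));S=vision.read_camera('scene')
print(proj(S,[[.4142,-.0495,.0565],[.4142,-.0495,.0665],[.4192,-.0495,.0565],[.598,-.0646,.058]]))
g=(S['img'][180:260,225:330]);cv2.imwrite('pics/h3.png',cv2.resize(g,None,fx=7,fy=7,interpolation=0))"
```

```text
[[240.5407 238.4681]
 [240.1689 234.6513]
 [242.7571 237.5201]
 [319.4402 209.5444]]
```

View pics/h3.png

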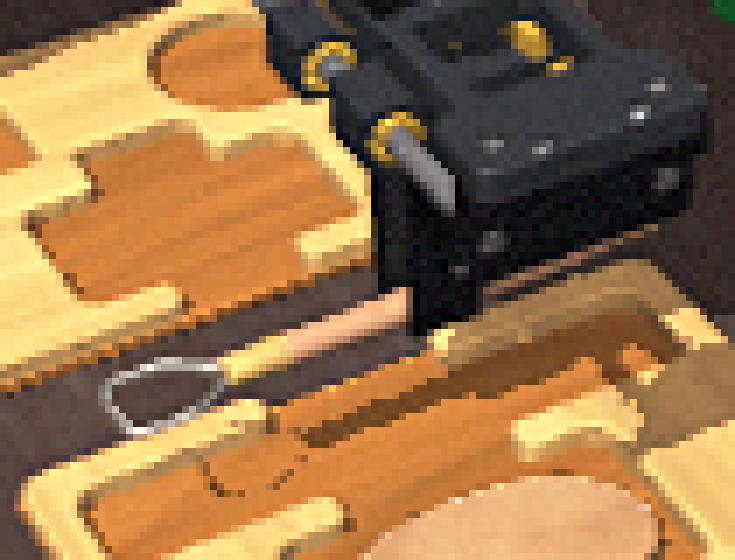

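Both tool ends agree with the prediction (loop end seen at (240,236), handle end at (319,213)), though the handle droops about 4°. Lowering it onto the floor will level it.

{"api": "drive_tool", "payload": {"rows": [[[0, -0.1, 0], 0.4], [[0, 0, 1.5], 0], [[0, 0, 1.2], 0], [[0, 0, 0.7], 0], [[0, 0, 0.4], 0], [[0, 0, 0.3], 0], [[0, 0, 0.3], 0], [[0, 0, 0], 0], [[0, 0, 0], 0], [[0, 0, 0], 0]]}}

```text
t: 16.85
ee_pos: [0.5161, -0.0564, 0.0089]
orientation: [[0.997, -0.083, 0.0], [-0.083, -0.997, -0.0], [0.0, -0.0, -1.0]]
ft_force: [-0.1, 0.5, -0.3]
opening: 0.0127
grasp_force: 30.0
```

{"api": "drive_tool", "payload": {"rows": [[[0, 0, 0], 0], [[0, 0, 0], 0], [[0, 0, 0], 0], [[0, 0, 0], 0], [[0, 0, 0], 0], [[0, 0, -1], 0], [[0, 0, -2], 0], [[0, 0, -3], 0], [[0, 0, -3], 0], [[0, 0, -2], 0]], "gripper": 0.15}}

```text
t: 17.85
ee_pos: [0.5163, -0.0564, 0.1212]
orientation: [[0.997, -0.083, 0.002], [-0.083, -0.997, -0.0], [0.002, 0.0, -1.0]]
ft_force: [0.1, -0.3, -0.7]
opening: 0.0404
grasp_force: 0.0
```

```bash
python3 go.py .3868 -.2964 .06 75.7 1;python3 go.py .3868 -.2964 .06 75.7
```

```text
t 17.85 at [ 0.5163 -0.0564  0.1212] yang -94.73 | turn -170.43 then cm x 6.62 y -26.46 z 6.12 open 0.0404 F [ 0.1234 -0.3369 -0.6878] q1,q6 [-14.  81.]
t 17.85 at [ 0.5163 -0.0564  0.1212] yang -94.73 | turn 9.57 then cm x -6.62 y 26.46 z 6.12 open 0.0404 F [ 0.1234 -0.3369 -0.6878] q1,q6 [-14.  81.]
```

{"api": "drive_tool", "payload": {"rows": [[[0, 0, 0], 4.8], [[0, 0, 0], 4.8], [[-0.9, 3.5, 0], 0], [[-1.1, 4.4, 0], 0], [[-1.1, 4.4, 0], 0], [[-1.1, 4.4, 0], 0], [[-1.1, 4.4, 0], 0], [[-0.9, 3.5, 0], 0], [[-0.4, 1.8, 1], 0], [[0, 0, 2], 0]], "gripper": -0.7}}

```text
t: 18.85
ee_pos: [0.3862, -0.2984, 0.0899]
orientation: [[0.968, -0.251, 0.003], [-0.251, -0.968, -0.003], [0.003, 0.002, -1.0]]
ft_force: [0.9, 0.2, -0.3]
opening: 0.0805
grasp_force: 0.0
```

```bash
python3 go.py .3868 -.2964 .003 75.7; python3 - <<'E'
from h import *; from plant import vision
T=vision.read_camera("top"); S=vision.read_camera("scene")
cv2.imwrite("pics/r2.png",cv2.hconcat([cv2.resize(T["img"][180:300,190:360],(400,282),interpolation=2),cv2.resize(S["img"][200:305,215:365],(400,282),interpolation=2)]))
E
```

```text
t 18.85 at [ 0.3862 -0.2984  0.0899] yang -104.51 | turn -0.21 then cm x 0.01 y -0.21 z 8.69 open 0.0805 F [ 0.8743  0.175  -0.2692] q1,q6 [-45.  59.]
```

View pics/r2.png

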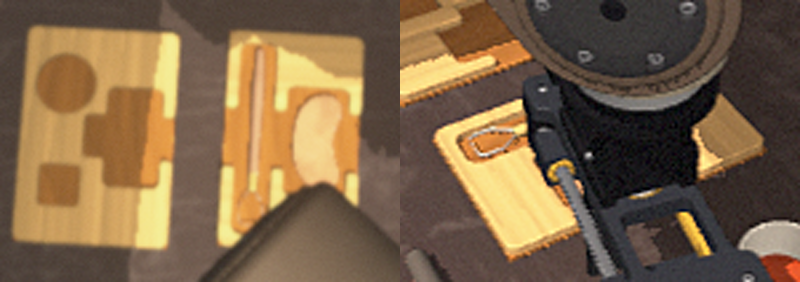

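The loop tool lies in the groove (left panel, (255,45)–(248,215)) and the wooden rib is in its pocket. Now the rubber rib.

{"api": "drive_tool", "payload": {"rows": [[[0, -0.2, 1], 0], [[0, 0, 2], 0], [[0, 0, 2], 0], [[0, 0, 2], 0], [[0, 0, 1], 0], [[0, 0, 0.6], 0], [[0, 0, 0], 0], [[0, 0, 0], 0], [[0, 0, 0], 0], [[0, 0, 0], 0]]}}

```text
t: 19.95
ee_pos: [0.3873, -0.294, 0.0031]
orientation: [[0.969, -0.248, 0.001], [-0.248, -0.969, -0.001], [0.001, 0.0, -1.0]]
ft_force: [-0.5, 0.5, -0.6]
opening: 0.0811
grasp_force: 0.0
```

{"api": "drive_tool", "payload": {"rows": [[[0, 0, 0], 0], [[0, 0, 0], 0], [[0, 0, 0], 0], [[0, 0, 0], 0], [[0, 0, 0], 0], [[0, 0, 0], 0], [[0, 0, 0], 0], [[0, 0, 0], 0], [[0, 0, 0], 0], [[0, 0, 0], 0]], "gripper": 1}}

```text
t: 20.95
ee_pos: [0.3871, -0.2938, 0.0026]
orientation: [[0.969, -0.248, 0.0], [-0.248, -0.969, 0.0], [0.0, -0.0, -1.0]]
ft_force: [0.4, 0.2, -0.8]
opening: 0.0423
grasp_force: 30.0
```

```bash
python3 go.py .5068 .0693 .12 86.1
```

```text
t 20.95 at [ 0.3871 -0.2938  0.0026] yang -104.34 | turn -10.44 then cm x 9.47 y -37.04 z -11.74 open 0.0423 F [ 0.3636  0.2208 -0.7911] q1,q6 [-45.  59.]
```

{"api": "drive_tool", "payload": {"rows": [[[0, 0, -1], 0], [[0, 0, -2], 0], [[0, 0, -2], 0], [[0, 0, -2], -5.2], [[0, 0, 0], -5.2], [[0.8, -3, 0], 0], [[1.1, -4.4, 0], 0], [[1.1, -4.4, 0], 0], [[1.1, -4.4, 0], 0], [[1.1, -4.4, 0], 0]]}}

```text
t: 21.95
ee_pos: [0.4534, -0.0902, 0.0733]
orientation: [[0.998, -0.069, 0.001], [-0.069, -0.998, -0.0], [0.001, 0.0, -1.0]]
ft_force: [0.3, -0.0, -0.5]
opening: 0.0419
grasp_force: 30.0
```

{"api": "drive_tool", "payload": {"rows": [[[1.1, -4.4, 0], 0], [[1.1, -4.4, 0], 0], [[1.1, -4, 0], 0], [[0.6, -2, 0], 0], [[0.4, -1, 0], 0], [[0, 0, 1.5], 0], [[0, 0, 1.5], 0], [[0, 0, 0.5], 0], [[0, 0, 0], 0], [[0, 0, 0], 0]]}}

```text
t: 22.95
ee_pos: [0.5071, 0.0624, 0.0381]
orientation: [[0.998, -0.069, 0.0], [-0.069, -0.998, 0.0], [0.0, -0.0, -1.0]]
ft_force: [-0.7, -0.4, -0.4]
opening: 0.0421
grasp_force: 30.0
```

```bash
python3 go.py .5068 .0693 .008 86.1
```

```text
t 22.95 at [0.5071 0.0624 0.0381] yang -93.98 | turn -0.08 then cm x -0.07 y -0.69 z 3.01 open 0.0421 F [-0.7405 -0.396  -0.3799] q1,q6 [-0. 94.]
```

{"api": "drive_tool", "payload": {"rows": [[[-0.1, -0.7, 0], 0], [[0, 0, 0.8], 0], [[0, 0, 0.8], 0], [[0, 0, 0.6], 0], [[0, 0, 0.4], 0], [[0, 0, 0.3], 0], [[0, 0, 0], 0], [[0, 0, 0], 0], [[0, 0, 0], 0], [[0, 0, 0], 0]]}}

```text
t: 23.95
ee_pos: [0.5065, 0.0698, 0.0088]
orientation: [[0.998, -0.069, 0.0], [-0.069, -0.998, 0.0], [0.0, -0.0, -1.0]]
ft_force: [-0.2, 0.2, -0.7]
opening: 0.0422
grasp_force: 30.0
```

{"api": "drive_tool", "payload": {"rows": [[[0, 0, 0], 0], [[0, 0, 0], 0], [[0, 0, 0], 0], [[0, 0, 0], 0], [[0, 0, 0], 0], [[0, 0, -1], 0], [[0, 0, -3], 0], [[0, 0, -3], 0], [[0, 0, -3], 0], [[0, 0, -3], 0]], "gripper": -0.2}}

```text
t: 24.95
ee_pos: [0.5061, 0.0698, 0.1406]
orientation: [[0.998, -0.069, 0.0], [-0.069, -0.998, 0.0], [0.0, -0.0, -1.0]]
ft_force: [0.8, -0.1, -0.3]
opening: 0.0572
grasp_force: 0.0
```

```bash
python3 go.py .511 -.2886 .12 90
```

```text
t 24.95 at [0.5061 0.0698 0.1406] yang -93.94 | turn -3.94 then cm x 0.49 y 35.84 z 2.06 open 0.0572 F [ 0.7766 -0.0655 -0.3434] q1,q6 [ 0. 94.]
```

{"api": "drive_tool", "payload": {"rows": [[[0, 0, 0], -3.9], [[0, 3.5, 0], 0], [[0.1, 4.5, 0], 0], [[0, 4.5, 0], 0], [[0.1, 4.5, 0], 0], [[0, 4.5, 0], 0], [[0.1, 4.5, 0], 0], [[0.1, 4.5, 0], 0], [[0.1, 3.5, 0], 0], [[0, 1.9, 0], 0]], "gripper": -1}}

```text
t: 25.95
ee_pos: [0.5109, -0.2918, 0.1392]
orientation: [[1.0, -0.003, 0.001], [-0.003, -1.0, -0.0], [0.001, 0.0, -1.0]]
ft_force: [0.4, 0.0, -0.6]
opening: 0.0947
grasp_force: 0.0
```

{"api": "drive_tool", "payload": {"rows": [[[0, 0, 1.5], 0], [[0, 0, 1.5], 0], [[0, 0, 1], 0], [[0, 0, 1], 0], [[0, 0, 0.5], 0], [[0, 0, 0], 0], [[0, 0, 0], 0], [[0, 0, 0], 0], [[0, 0, 0], 0], [[0, 0, 0], 0]]}}

```text
t: 26.95
ee_pos: [0.5112, -0.2892, 0.0839]
orientation: [[1.0, -0.001, 0.0], [-0.001, -1.0, -0.0], [0.0, 0.0, -1.0]]
ft_force: [-0.1, 0.6, 0.1]
opening: 0.0951
grasp_force: 0.0
```

```bash
python3 go.py .5115 -.289 .022 90; python3 shot.py c1 180 180 350 300 320 215 430 345
```

```text
t 26.95 at [ 0.5112 -0.2892  0.0839] yang -90.04 | turn -0.04 then cm x 0.03 y -0.02 z 6.19 open 0.0951 F [-0.1261  0.6248  0.0561] q1,q6 [-36.  54.]
```

View pics/c1.png

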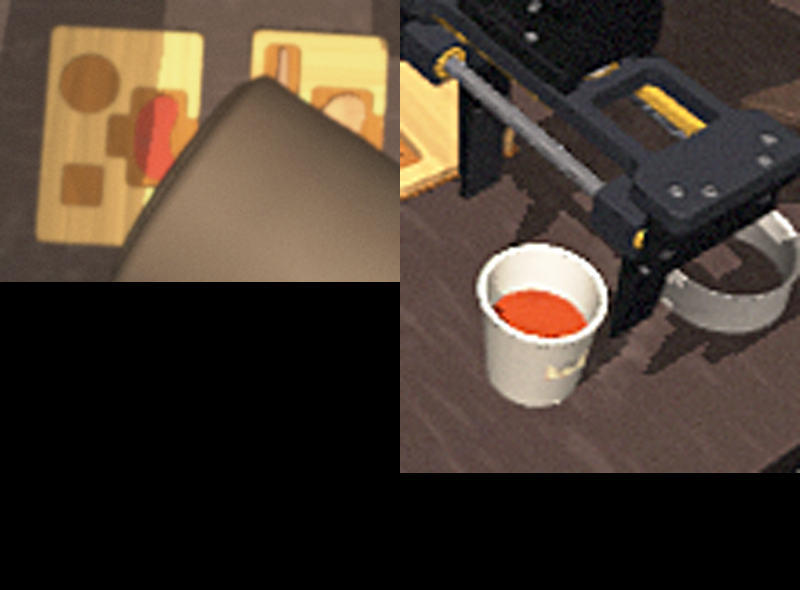

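The rubber rib lies in its pocket (left panel, (155,135)), and the open fingers are centred over the cup (right panel, (540,320)). I'll descend and grip.

{"api": "drive_tool", "payload": {"rows": [[[0, 0, 1], 0], [[0, 0, 1.5], 0], [[0, 0, 1.5], 0], [[0, 0, 1.2], 0], [[0, 0, 0.6], 0], [[0, 0, 0.3], 0], [[0, 0, 0], 0], [[0, 0, 0], 0], [[0, 0, 0], 0], [[0, 0, 0], 0]]}}

```text
t: 28.05
ee_pos: [0.5113, -0.2893, 0.023]
orientation: [[1.0, -0.001, 0.001], [-0.001, -1.0, -0.0], [0.001, 0.0, -1.0]]
ft_force: [0.2, 0.3, -0.1]
opening: 0.0955
grasp_force: 0.0
```

{"api": "drive_tool", "payload": {"rows": [[[0, 0, 0], 0], [[0, 0, 0], 0], [[0, 0, 0], 0], [[0, 0, 0], 0], [[0, 0, 0], 0], [[0, 0, 0], 0], [[0, 0, 0], 0], [[0, 0, 0], 0], [[0, 0, 0], 0], [[0, 0, 0], 0]], "gripper": 1}}

```text
t: 29.05
ee_pos: [0.5111, -0.2892, 0.0226]
orientation: [[1.0, -0.001, -0.0], [-0.001, -1.0, 0.0], [-0.0, -0.0, -1.0]]
ft_force: [0.6, -0.5, -0.3]
opening: 0.0571
grasp_force: 30.0
```

{"api": "drive_tool", "payload": {"rows": [[[0, 0, -1], 0], [[0, 0, -2], 0], [[0, 0, -2], 0], [[0, 0, -2], 0], [[0, 0, -1.5], 0], [[0, 0, 0], 0], [[0, 0, 0], 0], [[0, 0, 0], 0], [[0, 0, 0], 0], [[0, 0, 0], 0]]}}

```text
t: 30.05
ee_pos: [0.511, -0.2891, 0.107]
orientation: [[1.0, -0.001, -0.001], [-0.001, -1.0, 0.001], [-0.001, -0.001, -1.0]]
ft_force: [0.7, -0.7, -0.1]
opening: 0.057
grasp_force: 30.0
```

```bash
python3 go.py .5636 .1376 .107 90; python3 shot.py c2 290 130 450 300 320 195 430 345; python3 - <<'E'
from h import *; import pickle
S,T=pickle.load(open("v0.pkl","rb"))
# wells: dark recess masks on floor plane, as check
for s in((217,215),(215,258)):
    c=max(cv2.findContours(flood(T["img"],s,45),0,1)[0],key=cv2.contourArea).reshape(-1,2)
    P=np.array([plane(T,u,.007)[:2]*1000 for u in c],np.float32); print(len(c),cv2.minAreaRect(P))
E
```

```text
t 30.05 at [ 0.511  -0.2891  0.107 ] yang -90.04 | turn -0.04 then cm x 5.26 y -42.67 z -0.00 open 0.057 F [ 0.7048 -0.6794 -0.0506] q1,q6 [-36.  54.]
74 ((564.2649536132812, 139.0225830078125), (63.01780319213867, 61.213375091552734), 88.82461547851562)
64 ((460.7198486328125, 144.9485626220703), (43.613311767578125, 43.399234771728516), 84.9906234741211)
```

View pics/c2.png

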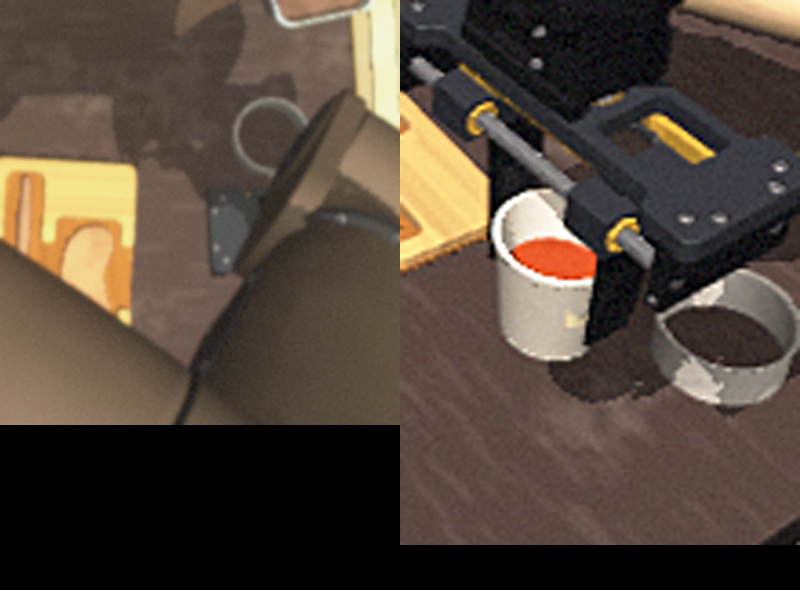

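The cup is held upright (right panel, (545,275)) and the cutter is untouched at (730,330). The well centres measured directly agree with those from the tray pose. That was the 14th picture, so from here I'll check by numbers only.

{"api": "drive_tool", "payload": {"rows": [[[0.3, -3, 0], 0], [[0.5, -4.5, 0], 0], [[0.6, -4.5, 0], 0], [[0.6, -4.5, 0], 0], [[0.6, -4.5, 0], 0], [[0.6, -4.5, 0], 0], [[0.6, -4.5, 0], 0], [[0.6, -4.5, 0], 0], [[0.5, -4.5, 0], 0], [[0.3, -2.2, 0], 0]]}}

```text
t: 31.15
ee_pos: [0.5633, 0.126, 0.1075]
orientation: [[1.0, 0.002, 0.0], [0.002, -1.0, 0.0], [0.0, -0.0, -1.0]]
ft_force: [0.6, -0.2, -0.2]
opening: 0.057
grasp_force: 30.0
```

{"api": "drive_tool", "payload": {"rows": [[[0.1, -1.5, 0], 0], [[0, 0, 1.5], 0], [[0, 0, 2], 0], [[0, 0, 1.5], 0], [[0, 0, 0], 0], [[0, 0, 0], 0], [[0, 0, 0], 0], [[0, 0, 0], 0], [[0, 0, 0], 0], [[0, 0, 0], 0]]}}

```text
t: 32.15
ee_pos: [0.5645, 0.1378, 0.058]
orientation: [[1.0, -0.001, 0.001], [-0.001, -1.0, 0.0], [0.001, -0.0, -1.0]]
ft_force: [-0.7, 0.5, -0.3]
opening: 0.0567
grasp_force: 30.0
```

```bash
python3 go.py .564 .138 .0282 90
```

```text
t 32.15 at [0.5645 0.1378 0.058 ] yang -90.04 | turn -0.04 then cm x -0.05 y -0.02 z 2.98 open 0.0567 F [-0.7224  0.5079 -0.3265] q1,q6 [ 7. 97.]
```

{"api": "drive_tool", "payload": {"rows": [[[0, 0, 0.8], 0], [[0, 0, 0.8], 0], [[0, 0, 0.5], 0], [[0, 0, 0.4], 0], [[0, 0, 0.2], 0], [[0, 0, 0.2], 0], [[0, 0, 0], 0], [[0, 0, 0], 0], [[0, 0, 0], 0], [[0, 0, 0], 0]]}}

```text
t: 33.15
ee_pos: [0.5645, 0.1378, 0.0288]
orientation: [[1.0, -0.001, 0.0], [-0.001, -1.0, 0.0], [0.0, -0.0, -1.0]]
ft_force: [-0.4, 1.0, -0.2]
opening: 0.057
grasp_force: 30.0
```

```bash
python3 go.py .564 .138 .0282 90
```

```text
t 33.15 at [0.5645 0.1378 0.0288] yang -90.04 | turn -0.04 then cm x -0.05 y -0.02 z 0.06 open 0.057 F [-0.4425  1.0133 -0.2309] q1,q6 [ 7. 97.]
```

{"api": "drive_tool", "payload": {"rows": [[[0, 0, 0.1], 0], [[0, 0, 0], 0], [[0, 0, 0], 0], [[0, 0, 0], 0], [[0, 0, 0], 0], [[0, 0, 0], 0], [[0, 0, -1], 0], [[0, 0, -3], 0], [[0, 0, -4], 0], [[0, 0, -3], 0]], "gripper": -0.8}}

```text
t: 34.15
ee_pos: [0.5647, 0.1379, 0.1404]
orientation: [[1.0, -0.001, 0.002], [-0.001, -1.0, 0.0], [0.002, -0.0, -1.0]]
ft_force: [0.3, 0.6, 1.3]
opening: 0.0855
grasp_force: 0.0
```

```bash
python3 - <<'E'
from h import *; import pickle
S,T=pickle.load(open("v0.pkl","rb"))
print(T["img"][180:201,147:170].max(2))
print(S["img"][138:168,240:266].max(2))
E
python3 go.py .6225 .2745 .05 90
```

```text
[[ 93  93  94  89  90  84  70  64  64  68  60  66  67  66  66  60  66  68
   82  88  90  93  89]
 [ 95  90  90  89  91  86  72  66  69  67  65  65  66  63  63  65  70  68
   73  86  93  93  93]
 [ 93  92  95  90  89  86  79  78  81  70  73  65  67  66  64  67  63  66
   71  90  92  87  94]
 [ 92  94  91  90  93  99 119 131 126 120 112 107 101  93  83  72  70  66
   76  88  93  94  90]
 [ 94  91  93  98  97 123 168 183 180 172 167 164 161 152 135 115  91  74
   76  87  89  94  90]
 [ 95  98 100  98 101 141 191 196 183 173 168 173 191 198 190 173 132  86
   71  79  91  93  93]
 [ 99  97  96  99 109 143 185 175 154 145 138 147 175 205 213 198 146 101
   83  77  90  93  97]
 [ 98  98  95  97 113 146 163 148 133 127 125 130 152 184 208 197 143 104
   90  84  88  96  94]
 [ 93  93  94  99 125 160 152 132 125 122 125 124 136 169 207 190 135 103
   97  94  93  92  92]
 [ 94  94  97 103 137 175 163 136 125 123 122 125 140 174 201 181 128  99
  101  99  93  94  94]
 [ 98  98  98 105 147 194 185 149 129 124 123 131 156 189 198 166 124 101
  101  98  95  96  93]
 [ 96  96 100 110 159 205 203 176
[... 3651 characters left out ...]
93  95  91]
 [ 98  91  95  94  96  96  94  90 130 183 117  81  73  85  94  82  87  92
   95  96  93  90  90  94  88  93]
 [ 97  97  92  90  96  96  97  87  92  99  91  80  89  84  89  89  91  87
   94  93  99  93  92  90  86  90]
 [ 92  97  93  90  89  97  91  95  89  88  93  84  93  93  83  90  90  91
   90  95 100  96  96  92  96  91]
 [ 88  94  87  93  95  91  97  92  96  97  90  91  91  94  90  95  91  91
   91  88  92  93  94  93  97  88]
 [ 95  91  95  89  95  93  94  95  95  95  90  99  97  88  89  92  92  94
   88  88  92  91  93  94  92  94]]
t 34.15 at [0.5647 0.1379 0.1404] yang -90.03 | turn -0.03 then cm x 5.78 y -13.66 z 9.04 open 0.0855 F [0.3149 0.6481 1.2893] q1,q6 [ 7. 97.]
```

```bash
python3 go.py .6222 .2745 .02 81
```

```text
t 34.15 at [0.5647 0.1379 0.1404] yang -90.03 | turn 8.97 then cm x 3.55 y -14.40 z 12.04 open 0.0855 F [0.3149 0.6481 1.2893] q1,q6 [ 7. 97.]
```

{"api": "drive_tool", "payload": {"rows": [[[0, 0, 0], 4.5], [[0, 0, 0], 4.5], [[0.8, -3.4, 0], 0], [[1, -4, 0], 0], [[1, -4, 0], 0], [[0.7, -3, 0], 0], [[0, 0, 1.5], 0], [[0, 0, 2], 0], [[0, 0, 2], 0], [[0, 0, 1], 0]], "gripper": -0.3}}

```text
t: 35.15
ee_pos: [0.6206, 0.2737, 0.0711]
orientation: [[0.988, -0.157, -0.002], [-0.157, -0.988, -0.001], [-0.002, 0.001, -1.0]]
ft_force: [0.4, -0.3, 0.1]
opening: 0.0617
grasp_force: 0.0
```

```bash
python3 go.py .6222 .2745 .02 81; python3 - <<'E'
from h import *; from plant import vision; import pickle
S0,T0=pickle.load(open("v0.pkl","rb")); S=vision.read_camera("scene"); T=vision.read_camera("top")
# cup in the well: rim in top view on z=.063, paint/white mask
im=T["img"].astype(int); m=np.zeros((420,560),np.uint8)
w=((im.max(2)-im.min(2)<45)&(im.min(2)>110))|((im[...,2]>170)&(im[...,1]<90))
m[185:250,190:245]=w[185:250,190:245]*255
c=max(cv2.findContours(m,0,1)[0],key=cv2.contourArea).reshape(-1,2); P=np.array([plane(T,u,.063)[:2]*1000 for u in c],np.float32)
print("cup top view",cv2.boundingRect(c),cv2.minEnclosingCircle(P))
print("expected rim in scene",proj(S,[.564,.138,.063]),proj(S,[.564,.138,.013]))
im=S["img"].astype(int); w=((im[...,2]>170)&(im[...,1]<110)&(im[...,0]<80)); m[:]=0; m[140:225,225:300]=w[140:225,225:300]*255
print("paint scene",cv2.boundingRect(m),"top view stamp still at:",T["img"][183:197,150:166].max(2)[7])
E
```

```text
t 35.15 at [0.6206 0.2737 0.0711] yang -99.05 | turn -0.05 then cm x 0.14 y -0.10 z 5.11 open 0.0617 F [ 0.4043 -0.2847  0.0515] q1,q6 [ 18. 117.]
cup top view (202, 199, 25, 25) ((565.4075927734375, 137.45944213867188), 30.424203872680664)
expected rim in scene [[257.2281 170.2554]] [[258.2131 187.2707]]
paint scene (236, 175, 35, 47) top view stamp still at: [66 74 78 80 75 72 71 57 54 50 53 56 53 50 49 51]
```

{"api": "drive_tool", "payload": {"rows": [[[0.1, 0, 1], 0], [[0, 0, 1.5], 0], [[0, 0, 1.2], 0], [[0, 0, 0.8], 0], [[0, 0, 0.4], 0], [[0, 0, 0], 0], [[0, 0, 0], 0], [[0, 0, 0], 0], [[0, 0, 0], 0], [[0, 0, 0], 0]]}}

```text
t: 36.25
ee_pos: [0.6227, 0.2744, 0.024]
orientation: [[0.988, -0.157, 0.001], [-0.157, -0.988, 0.0], [0.0, -0.0, -1.0]]
ft_force: [-0.2, -0.6, -0.4]
opening: 0.0622
grasp_force: 0.0
```

{"api": "drive_tool", "payload": {"rows": [[[0, 0, 0], 0], [[0, 0, 0], 0], [[0, 0, 0], 0], [[0, 0, 0], 0], [[0, 0, 0], 0], [[0, 0, 0], 0], [[0, 0, 0], 0], [[0, 0, 0], 0], [[0, 0, 0], 0], [[0, 0, 0], 0]], "gripper": 1}}

```text
t: 37.25
ee_pos: [0.6226, 0.2744, 0.0237]
orientation: [[0.988, -0.157, 0.0], [-0.157, -0.988, 0.0], [0.0, -0.0, -1.0]]
ft_force: [0.0, -0.7, -0.4]
opening: 0.026
grasp_force: 30.0
```

```bash
python3 go.py .4605 .1448 .10 86.1
```

```text
t 37.25 at [0.6226 0.2744 0.0237] yang -99.04 | turn -5.14 then cm x -15.29 y 14.03 z -7.63 open 0.026 F [ 0.0357 -0.7488 -0.4295] q1,q6 [ 18. 117.]
```

{"api": "drive_tool", "payload": {"rows": [[[0, 0, -1], 0], [[0, 0, -2.5], 0], [[0, 0, -3], 0], [[0, 0, -3], -5.1], [[-2.5, 2.3, 0], 0], [[-3, 2.8, 0], 0], [[-3, 2.8, 0], 0], [[-3, 2.8, 0], 0], [[-2.5, 2.2, 0], 0], [[-1.3, 1.1, 0], 0]]}}

```text
t: 38.25
ee_pos: [0.4583, 0.1439, 0.1195]
orientation: [[0.998, -0.069, -0.0], [-0.069, -0.998, -0.0], [-0.0, 0.0, -1.0]]
ft_force: [1.1, 0.3, -0.8]
opening: 0.0257
grasp_force: 30.0
```

{"api": "drive_tool", "payload": {"rows": [[[0, 0, 1.5], 0], [[0, 0, 2], 0], [[0, 0, 2], 0], [[0, 0, 1], 0], [[0, 0, 0], 0], [[0, 0, 0], 0], [[0, 0, 0], 0], [[0, 0, 0], 0], [[0, 0, 0], 0], [[0, 0, 0], 0]]}}

```text
t: 39.25
ee_pos: [0.4605, 0.1452, 0.0539]
orientation: [[0.998, -0.069, 0.0], [-0.069, -0.998, 0.0], [0.0, -0.0, -1.0]]
ft_force: [-0.5, -1.3, 0.4]
opening: 0.0259
grasp_force: 30.0
```

```bash
python3 go.py .4605 .1448 .0292 86.1
```

```text
t 39.25 at [0.4605 0.1452 0.0539] yang -93.94 | turn -0.04 then cm x 0.01 y 0.04 z 2.47 open 0.0259 F [-0.5048 -1.2945  0.4197] q1,q6 [ 10. 104.]
```

{"api": "drive_tool", "payload": {"rows": [[[0, 0, 0.8], 0], [[0, 0, 0.8], 0], [[0, 0, 0.4], 0], [[0, 0, 0.3], 0], [[0, 0, 0.2], 0], [[0, 0, 0], 0], [[0, 0, 0], 0], [[0, 0, 0], 0], [[0, 0, 0], 0], [[0, 0, 0], 0]]}}

```text
t: 40.25
ee_pos: [0.4604, 0.1452, 0.0286]
orientation: [[0.998, -0.069, 0.0], [-0.069, -0.998, 0.0], [0.0, -0.0, -1.0]]
ft_force: [-0.1, -0.0, 0.4]
opening: 0.0258
grasp_force: 30.0
```

{"api": "drive_tool", "payload": {"rows": [[[0, 0, 0], 0], [[0, 0, 0], 0], [[0, 0, 0], 0], [[0, 0, 0], 0], [[0, 0, 0], 0], [[0, 0, 0], 0], [[0, 0, -1], 0], [[0, 0, -3], 0], [[0, 0, -4], 0], [[0, 0, -4], 0]], "gripper": -0.2}}

```text
t: 41.25
ee_pos: [0.4599, 0.1452, 0.1505]
orientation: [[0.998, -0.069, -0.001], [-0.069, -0.998, 0.0], [-0.001, 0.0, -1.0]]
ft_force: [0.6, -0.0, -0.2]
opening: 0.0572
grasp_force: 0.0
```

{"api": "drive_tool", "payload": {"rows": [[[0, -3, -2], 0], [[0, -4, -2], 0], [[0, -4, -1], 0], [[0, -4, 0], 0], [[0, -4, 0], 0], [[0, -4, 0], 0], [[0, -4, 0], 0], [[0, -4, 0], 0], [[0, -2, 0], 0], [[0, 0, 0], 0]]}}

```text
t: 42.25
ee_pos: [0.4823, 0.4765, 0.1988]
orientation: [[0.998, -0.066, 0.0], [-0.066, -0.998, 0.0], [0.0, -0.0, -1.0]]
ft_force: [-0.0, 0.5, -1.0]
opening: 0.0571
grasp_force: 0.0
```

```bash
python3 go.py .4605 .1448 .0292 86.1; cat > chk.py <<'E'
from h import *; from plant import vision; import pickle
S0,T0=pickle.load(open("v0.pkl","rb")); S,T=vision.read_camera("scene"),vision.read_camera("top"); pickle.dump((S,T),open("v1.pkl","wb"))
t1=np.array([.501,-.093,0]);t2=np.array([.5093,.1062,0])
def tf(P,c,a): a=np.radians(90+a); v=P-c; R=np.array([[np.cos(a),-np.sin(a)],[np.sin(a),np.cos(a)]]); return v[:2]@R*1000   # world->tray mm
def blob(d,box,f):
    x0,y0,x1,y1=box; m=np.zeros((420,560),np.uint8); m[y0:y1,x0:x1]=f(d["img"].astype(int))[y0:y1,x0:x1]*255
    return max(cv2.findContours(m,0,1)[0],key=cv2.contourArea).reshape(-1,2)
red=lambda i:(i[...,2]>140)&(i[...,1]<110)&(abs(i[...,1]-i[...,0])<45)
pale=lambda i:(i[...,2]>150)&(i[...,0]>85)&(i[...,2]-i[...,0]<110)
for n,f,bt,bs,c,a,z in(("rrib",red,(225,205,270,270),(215,180,310,240),t2,-3.9,.013),("wrib",pale,(300,205,345,272),(255,230,345,285),t1,-4.7,.013),("loop",pale,(285,190,308,285),(225,210,330,260),t1,-4.7,.018)):
    try:
        k=blob(T,bt,f); P=np.array([tf(plane(T,u,z),c,a) for u in k],np.float32); k2=blob(S,bs,f)
        m=[np.array([v["m10"],v["m01"]])/v["m00"] for v in map(cv2.moments,(k2,k))]
        print(n,"tray mm lo",P.min(0),"hi",P.max(0),"tri z",tri(S,m[0],T,m[1]))
    except Exception as e: print(n,e)
print("stamp top expected",proj(T,[.4605,.1448,.057]),proj(S,[.4605,.1448,.057]))
u=proj(T,[.4605,.1448,.057])[0].astype(int); print(T["img"][u[1]-9:u[1]+10,u[0]-9:u[0]+10,0])
for n,b in(("pot",(135,262,176,306)),("cutter",(380,166,418,204))):
    x0,y0,x1,y1=b; r=cv2.matchTemplate(T["img"][y0-6:y1+6,x0-6:x1+6],T0["img"][y0:y1,x0:x1],cv2.TM_CCOEFF_NORMED); print(n,cv2.minMaxLoc(r)[1::2])
E
python3 chk.py
```

```text
t 42.25 at [0.4823 0.4765 0.1988] yang -93.8 | turn 0.1 then cm x 0.08 y 33.24 z 16.96 open 0.0571 F [-0.0231  0.5219 -1.012 ] q1,q6 [ 39. 133.]
rrib tray mm lo [-57.2647 -44.3447] hi [-14.8446  42.224 ] tri z (array([0.5075, 0.0706, 0.0093]), np.float64(2.1927837047372223))
wrib tray mm lo [-68.2338  50.1249] hi [19.567  76.7399] tri z (array([ 0.4497, -0.1192,  0.0896]), np.float64(49.69329182699832))
loop tray mm lo [ 32.2707 -90.0093] hi [42.2269 38.1422] tri z (array([ 0.5295, -0.0581,  0.0129]), np.float64(0.6699793577773794))
stamp top expected [[211.7647 256.9804]] [[217.604  184.7385]]
[[113 117 118 110  89  80  78  86  85  82  79  82  83  78  78  89 104 121
  124]
 [114 119 120 114  89  80  76  79  79  77  76  78  81  74  80  84  98 118
  125]
 [118 120 119 110  89  76  71  67  63  70  67  69  68  71  72  73  88 106
  116]
 [116 116 121 114  84  68  64  64  62  62  61  59  64  61  62  63  70  85
   89]
 [115 118 123 108  84  77  86  93  89  91  87  88  87  82  79  67  58  62
   70]
 [114 117 120 113  88  89 107 110 109 104 104 106 108 108 106  97  68  60
   62]
 [120 121 12
[... 410 characters left out ...]
  95 108 105  85  74  77  74  79  85 105 112 100  72  62
   63]
 [118 117 119 109  98 112 115 100  89  86  83  88 102 113 111  97  72  61
   61]
 [117 121 117 107  95 112 118 114 108 106 106 108 112 116 113  92  68  60
   60]
 [118 119 118 105  93 106 114 111 115 117 113 116 114 114 109  88  69  58
   61]
 [121 120 119 102  80  87  89  91  93  94  97  99  94  95  93  75  68  64
   62]
 [120 121 119  96  76  70  69  71  70  68  74  69  70  70  70  69  66  64
   63]
 [119 122 113  98  74  61  62  63  63  64  62  64  65  65  65  64  62  67
   62]
 [118 121 118  98  74  59  54  57  55  58  55  56  60  59  57  61  59  62
   60]]
pot (0.9554198384284973, (6, 6))
cutter (0.9951105713844299, (6, 6))
```

```bash
python3 - <<'E'
from h import *; import pickle
from plant import bot
S,T=pickle.load(open("v1.pkl","rb")); c=max(cv2.findContours(flood(T["img"],(324,236),40),0,1)[0],key=cv2.contourArea)
print(cv2.minAreaRect(np.array([plane(T,u,.013)[:2]*1000 for u in c.reshape(-1,2)],np.float32)),"pocket centre 499,-118")
print(bot.close_job())
E
```

```text
((498.4588928222656, -118.24224090576172), (46.85315704345703, 94.72928619384766), 83.8509750366211) pocket centre 499,-118
the job is handed in; nothing more can be done
None
```

Both kits are made up as asked and the job is handed in at about 42 s; final camera measurements put all five pieces in their recesses, and the pinch pot and cutter are where they stood.

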